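# Slide the small drawer chest home

### The arm

A 6-joint arm with a two-finger parallel gripper is mounted at the origin on the work surface. World frame = base frame: x ahead of the robot, y to its left, z up, the work surface at z = 0. Lengths are in m, angles in rad, forces in N, time in s.
With the tool pointing down it reaches from about 0.275 to 0.825 m from the base axis. Payload 4.9 kg.
Tool frame: the origin (TCP) lies midway between the tips of the shut fingers; the grasp point (between the pads) lies 19 mm behind it (grip_point_offset is the distance from the TCP to the grasp point, in m); z points along the fingers, x is the direction in which the jaws open and shut, and the axes are right-handed (so a half turn about z gives the same grasp; the last joint's range is limited). The gripper opens to 85 mm and grips with 20 to 120 N. Pads are 22 mm wide; open, the fingers measure 114 mm over their backs; the gripper's body (76 mm by 85 mm) begins 54 mm behind the grasp point. The pads swing forward as they close: fully open they stand 13 mm farther back than shut.
Start: joints at [-1.275, 0.326, -0.193, 1.052, 0, 1.437], TCP at [0.229, -0.5, 0.231] pointing down, gripper open.
Joint ranges: [-2.65, 2.65], [-0.97, 1.79], [-1.3, 1.35], [-1.93, 2.1], [-1.47, 1.37], [-3.14, 3.14]. Speed limits (rad/s): [2.57, 2.57, 3.14, 3.14, 3.14, 3.14].

### API

Orientations are given as a rotation vector (axis times angle).
In Python, from cell import * gives the robot as it stands. Calls block until the motion is done:
- movep(position, orientation): joint-space move of the TCP to a pose.
- move_l(position, velocity=0.15, rot=None, until_force=None): straight line of the TCP; rot=None keeps the orientation; velocity is the mean speed in m/s. With until_force (N) it stops when the force on the tool has changed by that much, and returns True; else False.
- set_joints(angles): joint-space move.
- let_go() and grab(newtons=None): open the fingers fully, or close them until they stop; newtons is the grip in N (None keeps the last).
- sleep(seconds).
- ik(position, orientation): joint angles nearest the present ones, or None.
- get_state(): the state.
- grab_frame(name): name is "side" or "top"; returns a dict with "img" (384x512x3 uint8, red, green, blue), "fx", "fy", "cx", "cy" (pixels), "cam_to_world" (4x4, takes a point from camera to world coordinates). Camera axes: x right, y down, z forward; pixel columns grow to the right and rows downward; lengths in m; the calibration is good to about 2 mm. A picture is of the moment at which its call begins. There is no depth.
A pose or a line that the arm cannot do raises MotionError and nothing moves.
- sign_off(): hands the job in, once; it reports no verdict.
Trained networks look in the newest picture that a camera, given by its name, has taken for a name from the list of things; names that differ only in an ending like _2 or _b are one class to them, and where a whole thing is asked for, a point or a joint stands for the part that bears it (a point fixed in the world has none). Each returns a list of dicts, best first, with "score" (0 to 1); they miss things now and then, are a little off and sometimes report something else, mostly with a low value. They report only what shows in the picture. A call takes as long as a camera call.
- spot_in(camera, name): "centre" ([column, row] in pixels, amid what is visible of it).
- silhouettes(camera, name): "mask" (384x512 bool, what is visible of it) and "centre" ([column, row] in pixels, amid what is visible of it).
- tip_of(camera, name): "centre" ([column, row] in pixels: a listed point, or the origin of a listed thing).
The state is a dict: "clock": time; "q": joint angles; "joint_velocities": joint speeds; "tau": joint torques, N m; "position": TCP position; "eef_rot": TCP orientation; "contact_force": force on the tool from outside, world axes, zero at the start; "wrist_torque": the same for the moment, N m; "finger_gap": opening from 0.0 (shut) to 1.0 (fully open).
Only numpy, scipy, OpenCV 4.12 (cv2) and the standard library are available. Lean on these libraries where they do the work, as an engineer would, in place of code of your own. Each camera call takes 0.05 s, during which the arm holds its last target.

### The job

Push the loose small chest of drawers home on the desk, so that its back is flat against the gallery rail and its side is up against the bigger fixed chest of drawers, standing square. It is heavy and tips when pushed high up, but slides when pushed low near its base: keep it upright all the way, without rocking; do not lift it, do not touch the carrying handle on its top, and leave the other things on the desk where they are.

Things in the scene. Friction and masses are not known exactly. Their poses are not given: they have to be found in the camera images.
- chest: loose small wooden chest, 0.7 to 1 kg. Origin: centre of underside; x to its back, y left; 3 drawers face -x. Base: plinth 104 (x) by 114 mm (y), sides vertical to 34 mm, 40 mm high. Above, a centred case 80 x 90 mm up to 188 mm, then a top board 90 x 100 mm up to 200 mm. Knobs reach 55 mm before the origin at 66, 114, 162 mm height. Pushed within 35 mm of the desk it slides (4 to 8 N); pushed above 100 mm it tips
- chest_handle: brass carrying handle on top of the loose chest, fixed to it: a bail 68 mm long along the chest's y, bar 8 mm thick, reaching 28 mm above the top board (228 mm above the desk). Origin: centre of its foot, 200 mm above the chest's origin. Not to be touched
- gallery: low wooden gallery rail with turned spindles across the back of the desk, fixed, 740 mm long (own y), 20 mm thick (own x), 34 mm high. Origin: centre of its underside; own -x faces the robot, so its front face is 10 mm towards -x. The front is flush at the bottom bar (0 to 10 mm high) and the top bar (24 to 34 mm)
- desk_chest: the bigger wooden chest of drawers, fixed at one end of the gallery rail, left or right, its back against the rail: 120 mm (own x) by 160 mm (own y), 190 mm high, two drawers with two brass knobs each facing own -x, axes parallel to the rail's; plain vertical sides at 80 mm either side of its origin (centre of its underside)
- letter_tray: low wooden letter tray, fixed at the other end of the rail: 120 mm (own x) by 140 mm (own y), 30 mm high. Origin: centre of its underside
- mug: bystander: loose white ceramic mug, 80 mm across and 90 mm high; origin at the centre of its underside. Leave it where it is
- tin: bystander: loose grey round jar with a brass cap, 66 mm across and 75 mm high; origin at the centre of its underside. Leave it where it is
- stapler: bystander: loose black and steel stapler, 130 mm long (own x), 34 wide, 38 high; origin at the centre of its underside. Leave it where it is
- notebook: bystander: loose black closed notebook, 140 x 100 x 14 mm (own x, y, z); origin at the centre of its underside. Leave it where it is
- paperweight: bystander: loose round brass paperweight, 52 mm across and 30 mm high; origin at the centre of its underside. Leave it where it is
- spectacle_case: bystander: loose dark brown spectacle case, 50 x 150 x 35 mm (own x, y, z); origin at the centre of its underside. Leave it where it is

How it is judged:
By the outcome, as a careful person would: the job done as asked, in the order asked, and still so for the second after the job is handed in, with the robot touching nothing.
It also fails if it takes over 64 s, if anything falls off the work surface, if the arm or the gripper's body presses on something with over 40 N, if the wrist force passes 120 N, or if a joint passes its speed limit or range.

## Working session

There is one attempt and no reset: what is moved stays moved. The work goes in short steps, each a Python script; the robot and the scene stay as the last script left them, time stands still between calls to the robot, and variables do not carry over. Pictures are saved under pics/ and viewed, and the job is handed in when it is done.

```bash
mkdir -p pics; cat > h.py <<'E'
from cell import *
import numpy as np, cv2
def snap(n,tag):
    f=grab_frame(n); cv2.imwrite(f'pics/{tag}_{n}.png',cv2.cvtColor(f['img'],cv2.COLOR_RGB2BGR)); return f
def ray(f,uv):
    T=np.array(f['cam_to_world']); d=np.array([(uv[0]-f['cx'])/f['fx'],(uv[1]-f['cy'])/f['fy'],1]); return T[:3,3],T[:3,:3]@d
def atz(f,uv,z=0):
    o,d=ray(f,uv); return o+d*(z-o[2])/d[2]
def proj(f,p):
    T=np.linalg.inv(np.array(f['cam_to_world'])); c=T[:3,:3]@np.array(p)+T[:3,3]
    return [f['fx']*c[0]/c[2]+f['cx'],f['fy']*c[1]/c[2]+f['cy']]
E
python3 - <<'E'
from h import *
for c in ['top','side']:
    f=snap(c,'a'); print(c,np.round(f['cam_to_world'],3).tolist(),f['fx'],f['cx'])
    for n in ['chest','chest_handle','gallery','desk_chest','letter_tray','mug','tin','stapler','notebook','paperweight','spectacle_case']:
        r=tip_of(c,n)
        print(n,[(np.round(a['centre'],1).tolist(),round(a['score'],2),np.round(atz(f,a['centre'],.2 if n=='chest_handle' else 0)[:2],3).tolist()) for a in r[:2]])
s=get_state();print(s['clock'],s['eef_rot'],s['position'])
E
```

```text
top [[0.019, -0.985, 0.171, 0.282], [-1.0, -0.02, -0.006, 0.023], [0.01, -0.171, -0.985, 1.362], [0.0, 0.0, 0.0, 1.0]] 446.5980703888284 262.441417796823
chest [([276.8, 175.6], 0.79, [0.564, -0.03])]
chest_handle [([278.3, 159.7], 0.51, [0.566, -0.025])]
gallery [([283.7, 132.0], 0.67, [0.706, -0.05])]
desk_chest [([195.5, 148.2], 0.88, [0.647, 0.227]), ([183.5, 210.6], 0.39, [0.449, 0.255])]
letter_tray [([370.8, 153.4], 0.68, [0.642, -0.325])]
mug []
tin [([395.0, 229.1], 0.75, [0.405, -0.393])]
stapler [([353.2, 214.4], 0.95, [0.448, -0.266])]
notebook [([182.3, 210.9], 0.84, [0.448, 0.259])]
paperweight [([333.3, 252.6], 0.59, [0.33, -0.204])]
spectacle_case [([181.5, 264.2], 0.62, [0.287, 0.253])]
side [[-0.97, -0.188, 0.151, 0.339], [-0.241, 0.709, -0.663, 0.69], [0.018, -0.679, -0.734, 0.91], [0.0, 0.0, 0.0, 1.0]] 383.141111241671 254.2953836305606
chest [([232.8, 217.4], 0.79, [0.569, -0.03])]
chest_handle [([230.4, 167.6], 0.67, [0.574, -0.038])]
gallery [([191.9, 208.3], 0.88, [0.704, -0.033])]
desk_chest [([181.1, 285.0], 0.92, [0.637, 0.229])]
letter_tray [([256.7, 375.0], 0.72, [0.389, 0.401]), ([237.7, 155.9], 0.64, [0.632, -0.309])]
mug [([257.2, 373.0], 0.69, [0.389, 0.396])]
tin [([305.6, 147.8], 0.92, [0.403, -0.417])]
stapler [([290.5, 170.4], 0.94, [0.435, -0.283])]
notebook [([247.1, 313.7], 0.81, [0.447, 0.264])]
paperweight [([317.2, 193.3], 0.43, [0.331, -0.198])]
spectacle_case [([232.2, 217.1], 0.75, [0.572, -0.03]), ([309.4, 324.7], 0.57, [0.29, 0.254])]
1.2 [ 2.64403821e+00 -1.69657860e+00  2.51638789e-05] [ 0.22920243 -0.50000502  0.2313011 ]
```

```bash
python3 - <<'E'
import cv2
for c in ['top','side']:
    i=cv2.imread(f'pics/a_{c}.png')
    cr=i[90:300,130:430] if c=='top' else i[110:384,130:360]
    s=min(800/cr.shape[1],600/cr.shape[0]); 
    cv2.imwrite(f'pics/az_{c}.png',cv2.resize(cr,None,fx=s,fy=s,interpolation=cv2.INTER_CUBIC)); print(s)
E
```

```text
2.6666666666666665
2.18978102189781
```

View pics/az_top.png

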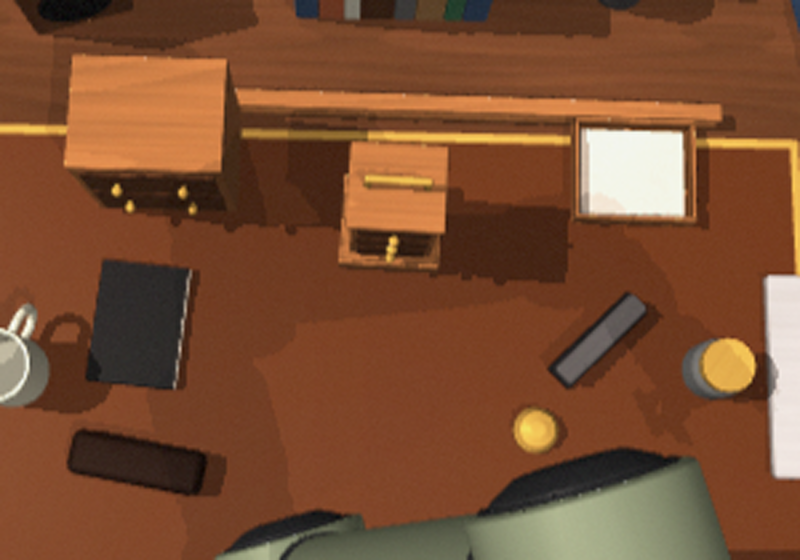

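View pics/az_side.png

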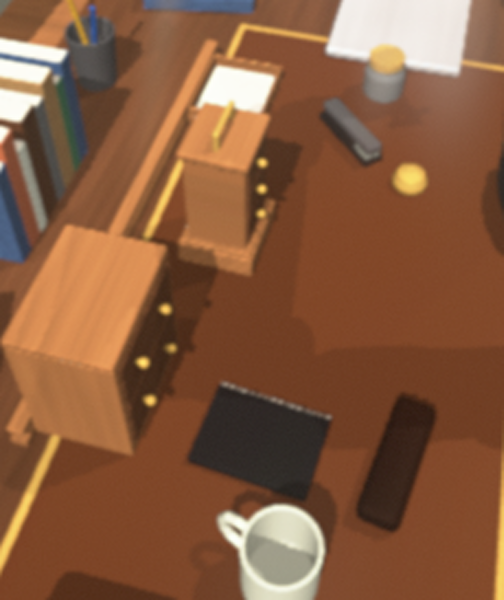

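The top view shows the loose chest at about pixel (277,176). The fixed chest is to its left at (195,148), with a clear gap between them. The rail runs behind both and is slightly rotated, and the stapler and paperweight lie ahead and to the right. Next I'll fit poses to the masks.

```bash
cat > fit.py <<'E'
from h import *
from scipy.optimize import minimize
CH=[(-.052,.052,-.057,.057,0,.034),(-.040,.040,-.045,.045,.03,.188),(-.045,.045,-.05,.05,.188,.2)]
GA=[(-.01,.01,-.37,.37,0,.034)]; DC=[(-.06,.06,-.08,.08,0,.19)]
S=4
def render(f,boxes,pose):
    m=np.zeros((384*S,512*S),np.uint8); x,y,t=pose; c,s=np.cos(t),np.sin(t)
    for b in boxes:
        P=[proj(f,[x+c*u-s*v,y+s*u+c*v,w]) for u in b[:2] for v in b[2:4] for w in b[4:]]
        P=(np.array(P)+.5)*S
        h=cv2.convexHull(np.round(P).astype(np.int32)); cv2.fillConvexPoly(m,h,1)
    return cv2.resize(m.astype(np.float32),(512,384),interpolation=cv2.INTER_AREA)
def fit(views,boxes,p0,ign=None):
    def cost(p,per=False):
        r=[]
        for f,m,ig in views:
            d=np.abs(render(f,boxes,p)-m); 
            if ig is not None: d=d*(1-ig)
            r.append(d.sum()/m.sum())
        return r if per else sum(r)
    best=None
    for k in range(2):
        p0=np.array(p0) if best is None else best.x
        sim=np.array([p0,p0+[.01,0,0],p0+[0,.01,0],p0+[0,0,.08]])
        best=minimize(cost,p0,method='Nelder-Mead',options=dict(initial_simplex=sim,xatol=1e-4,fatol=1e-5))
    return best.x,cost(best.x,True)
def mask(c,n,near=None):
    r=silhouettes(c,n)
    if near is not None: r=sorted(r,key=lambda a:np.hypot(*(np.array(a['centre'])-near)))
    return r[0]['mask'].astype(np.float32) if r else None
E
python3 - <<'E'
from fit import *
F={};M={}
for c in ['top','side']:
    F[c]=snap(c,'b')
    for n in ['chest','chest_handle','gallery','desk_chest']:
        r=silhouettes(c,n); print(c,n,[(np.round(a['centre'],0).tolist(),round(a['score'],2),int(a['mask'].sum())) for a in r])
        M[c,n]=r[0]['mask'].astype(np.float32) if r else None
np.savez('m.npz',**{f'{c}_{n}':v for (c,n),v in M.items() if v is not None})
k=np.ones((3,3))
for n,B,p0,igs in [('chest',CH,(.567,-.03,-.05),['chest_handle']),('desk_chest',DC,(.642,.228,-.05),[]),('gallery',GA,(.705,-.04,-.05),['chest','desk_chest','chest_handle'])]:
    V={}
    for c in ['top','side']:
        if M[c,n] is None: continue
        ig=np.zeros((384,512),np.float32)
        for i in igs:
            if M[c,i] is not None: ig=np.maximum(ig,cv2.dilate(M[c,i],k))
        V[c]=(F[c],M[c,n],ig)
    for s in [['top'],['side'],['top','side']]:
        if all(a in V for a in s): 
            x,e=fit([V[a] for a in s],B,p0); print(n,s,np.round(x,4),np.round(e,3))
E
```

```text
top chest [([278.0, 166.0], 0.64, 1813), ([353.0, 214.0], 0.55, 424)]
top chest_handle [([277.0, 158.0], 0.39, 85)]
top gallery [([306.0, 131.0], 0.87, 1640)]
top desk_chest [([191.0, 140.0], 0.91, 3520)]
side chest [([234.0, 196.0], 0.68, 2793)]
side chest_handle [([230.0, 166.0], 0.57, 90)]
side gallery [([201.0, 191.0], 0.84, 1047)]
side desk_chest [([172.0, 263.0], 0.92, 6103)]
chest ['top'] [ 0.5684 -0.0257 -0.0319] [0.032]
chest ['side'] [ 0.566  -0.0299 -0.0404] [0.028]
chest ['top', 'side'] [ 0.5665 -0.0263 -0.0421] [0.046 0.049]
desk_chest ['top'] [ 0.643   0.2313 -0.0056] [0.033]
desk_chest ['side'] [ 0.6404  0.2292 -0.0013] [0.016]
desk_chest ['top', 'side'] [ 0.6411  0.2298 -0.0056] [0.042 0.02 ]
gallery ['top'] [ 0.7097 -0.0357 -0.0096] [0.155]
gallery ['side'] [ 0.7076 -0.0438 -0.0076] [0.137]
gallery ['top', 'side'] [ 0.7087 -0.0436 -0.0072] [0.175 0.142]
```

```bash
cat >> h.py <<'E'
from scipy.spatial.transform import Rotation as R
def ori(head,tilt,flip=False):
    """tool z pointing horizontally along heading 'head' (rad), tilt from vertical"""
    z=np.array([np.sin(tilt)*np.cos(head),np.sin(tilt)*np.sin(head),-np.cos(tilt)])
    x=np.array([-np.sin(head),np.cos(head),0])*(-1 if flip else 1)
    return R.from_matrix(np.c_[x,np.cross(z,x),z]).as_rotvec()
E
python3 - <<'E'
from h import *
print(get_state()['clock'])
d=np.deg2rad
for t in (35,45,55):
  for fl in (0,1):
    for p in [(.42,-.026,.15),(.45,-.026,.01),(.60,-.026,.01),(.6,.093,.015)]:
        q=ik(p,ori(0,d(t),fl)); print('F',t,fl,p,None if q is None else np.round(q,2))
    for h in (90,70,110):
      for p in [(.648,-.16,.15),(.648,-.13,.015),(.648,.04,.015)]:
        q=ik(p,ori(d(h),d(t),fl)); print('S',t,fl,h,p,None if q is None else np.round(q,2))
E
```

```text
1.7
F 35 0 (0.42, -0.026, 0.15) [-0.41 -0.17 -1.22 -0.06  0.23 -0.34]
F 35 0 (0.45, -0.026, 0.01) None
F 35 0 (0.6, -0.026, 0.01) [-0.23  0.52 -0.98 -0.53  0.13 -0.19]
F 35 0 (0.6, 0.093, 0.015) [ 0.05  0.52 -0.96 -0.51 -0.03  0.04]
S 35 0 90 (0.648, -0.16, 0.15) [-0.58  0.85  0.34  1.43  0.5  -2.24]
S 35 0 90 (0.648, -0.13, 0.015) [-0.54  0.95  0.18  1.15  0.51 -2.2 ]
S 35 0 90 (0.648, 0.04, 0.015) [-0.32  0.83 -0.07  0.88  0.58 -1.95]
S 35 0 70 (0.648, -0.16, 0.15) [-0.61  0.69  0.05  1.11  0.59 -1.89]
S 35 0 70 (0.648, -0.13, 0.015) [-0.58  0.82 -0.1   0.81  0.59 -1.84]
S 35 0 70 (0.648, 0.04, 0.015) [-0.33  0.71 -0.34  0.51  0.61 -1.55]
S 35 0 110 (0.648, -0.16, 0.15) [-0.52  1.    0.64  1.7   0.38 -2.54]
S 35 0 110 (0.648, -0.13, 0.015) [-0.49  1.08  0.46  1.43  0.39 -2.51]
S 35 0 110 (0.648, 0.04, 0.015) [-0.28  0.96  0.21  1.2   0.48 -2.29]
F 35 1 (0.42, -0.026, 0.15) [-0.41 -0.17 -1.22 -0.06  0.23  2.8 ]
F 35 1 (0.45, -0.026, 0.01) None
F 35 1 (0.6, -0.026, 0.01) [-0.23  0.52 -0.98 -0.53  0.13  2.95]
F 35 1 (0.6, 0.093, 0.015) [ 0.05  0.52 -0.96 -0.51 -0.03 -3.1 ]
S 35 1 90 (
[... 3141 characters left out ...]
01) [-0.28  0.88 -1.24 -1.49  0.23  2.98]
F 55 1 (0.6, 0.093, 0.015) [ 0.05  0.86 -1.21 -1.46 -0.04 -3.11]
S 55 1 90 (0.648, -0.16, 0.15) [-0.66  1.09  0.6   1.8   0.7   0.64]
S 55 1 90 (0.648, -0.13, 0.015) [-0.63  1.2   0.47  1.54  0.73  0.67]
S 55 1 90 (0.648, 0.04, 0.015) [-0.42  1.03  0.11  1.17  0.85  0.91]
S 55 1 70 (0.648, -0.16, 0.15) [-0.72  0.86  0.15  1.33  0.87  0.98]
S 55 1 70 (0.648, -0.13, 0.015) [-0.68  1.    0.03  1.05  0.88  1.03]
S 55 1 70 (0.648, 0.04, 0.015) [-0.46  0.85 -0.31  0.56  0.95  1.39]
S 55 1 110 (0.648, -0.16, 0.15) None
S 55 1 110 (0.648, -0.13, 0.015) [-0.55  1.45  1.04  2.    0.53  0.43]
S 55 1 110 (0.648, 0.04, 0.015) [-0.36  1.23  0.53  1.63  0.67  0.59]
```

```bash
python3 - <<'E'
from h import *
d=np.deg2rad
for t in (28,32,36,40):
  for h in (-30,-15,0,15,30):
    o=ori(d(h),d(t),True); out=[]
    for z in (.008,.018,.1,.2):
        xs=[x for x in np.arange(.40,.62,.01) if ik((x,-.026,z),o) is not None]
        out.append((z,round(min(xs),2) if xs else None))
    print(t,h,out)
E
```

```text
28 -30 [(0.008, np.float64(0.4)), (0.018, np.float64(0.4)), (0.1, np.float64(0.4)), (0.2, np.float64(0.4))]
28 -15 [(0.008, np.float64(0.42)), (0.018, np.float64(0.42)), (0.1, np.float64(0.4)), (0.2, np.float64(0.4))]
28 0 [(0.008, np.float64(0.43)), (0.018, np.float64(0.42)), (0.1, np.float64(0.4)), (0.2, np.float64(0.4))]
28 15 [(0.008, np.float64(0.4)), (0.018, np.float64(0.4)), (0.1, np.float64(0.4)), (0.2, np.float64(0.4))]
28 30 [(0.008, np.float64(0.4)), (0.018, np.float64(0.4)), (0.1, np.float64(0.4)), (0.2, np.float64(0.4))]
32 -30 [(0.008, np.float64(0.43)), (0.018, np.float64(0.42)), (0.1, np.float64(0.4)), (0.2, np.float64(0.4))]
32 -15 [(0.008, np.float64(0.45)), (0.018, np.float64(0.45)), (0.1, np.float64(0.4)), (0.2, np.float64(0.4))]
32 0 [(0.008, np.float64(0.46)), (0.018, np.float64(0.45)), (0.1, np.float64(0.4)), (0.2, np.float64(0.4))]
32 15 [(0.008, np.float64(0.43)), (0.018, np.float64(0.43)), (0.1, np.float64(0.4)), (0.2, np.float64(0.4))]
32 30 [(0.008, np.float64(0.4)), (0.018, np.float64(0.4)), (0.1, np.float64(0.4)), (0.2, np.float64(0.4))]
36 -30 [(0.008, 
[... 377 characters left out ...]
0.1, np.float64(0.4)), (0.2, np.float64(0.4))]
36 30 [(0.008, np.float64(0.4)), (0.018, np.float64(0.4)), (0.1, np.float64(0.4)), (0.2, np.float64(0.4))]
40 -30 [(0.008, np.float64(0.47)), (0.018, np.float64(0.47)), (0.1, np.float64(0.44)), (0.2, np.float64(0.4))]
40 -15 [(0.008, np.float64(0.51)), (0.018, np.float64(0.5)), (0.1, np.float64(0.47)), (0.2, np.float64(0.4))]
40 0 [(0.008, np.float64(0.51)), (0.018, np.float64(0.51)), (0.1, np.float64(0.48)), (0.2, np.float64(0.4))]
40 15 [(0.008, np.float64(0.48)), (0.018, np.float64(0.48)), (0.1, np.float64(0.44)), (0.2, np.float64(0.4))]
40 30 [(0.008, np.float64(0.4)), (0.018, np.float64(0.4)), (0.1, np.float64(0.4)), (0.2, np.float64(0.4))]
```

```bash
python3 - <<'E'
from h import *
d=np.deg2rad; o=ori(-.006,d(35),True)
movep((.44,-.10,.20),o); movep((.482,-.026,.06),o); move_l((.482,-.026,.009),0.1)
s=get_state(); print(s['clock'],s['position'],s['contact_force'],s['finger_gap'])
a=snap('top','c'); b=snap('side','c')
cv2.imwrite('pics/c.png',cv2.cvtColor(np.hstack([cv2.resize(a['img'][100:260,190:390],(480,384)),cv2.resize(b['img'][130:290,150:283],(319,384))]),cv2.COLOR_RGB2BGR))
E
```

```text
4.7083 [ 0.48292249 -0.02688665  0.01000382] [0.04024484 0.42731394 0.24892693] 0.999967741408734
```

View pics/c.png

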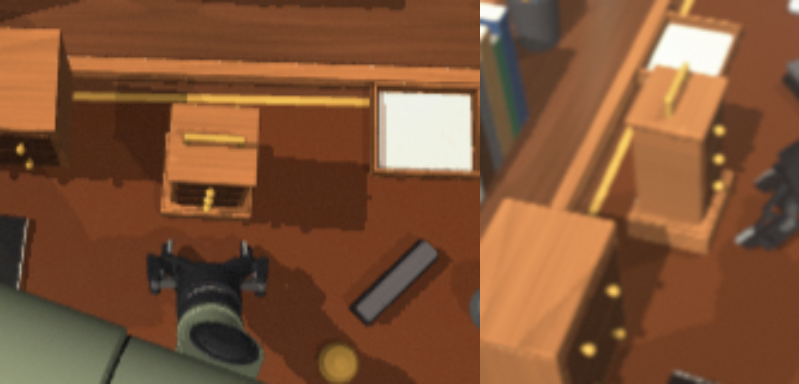

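The open fingertips sit just in front of the plinth, at the crop's columns 165 and 247 against plinth edges at 162 and 251. They clear the knobs and all the other things, so I'll push forward with force guards.

```bash
python3 - <<'E'
from fit import *
print(move_l((.575,-.0270,.010),0.04,until_force=25)); s=get_state(); print(s['clock'],s['position'],s['contact_force'])
a=snap('top','d'); m=mask('top','chest',(277,160)); print(fit([(a,m,None)],CH,(.63,-.027,-.01)))
b=snap('side','d'); m=mask('side','chest',(225,195)); print(fit([(b,m,None)],CH,(.63,-.027,-.01)))
cv2.imwrite('pics/d.png',cv2.cvtColor(np.hstack([cv2.resize(a['img'][100:260,190:390],(480,384)),cv2.resize(b['img'][130:290,150:283],(319,384))]),cv2.COLOR_RGB2BGR))
E
```

```text
False
7.2833 [ 0.57486449 -0.02697793  0.00996788] [-2.99360481 -0.55259281 -3.20679969]
(array([ 0.62961834, -0.02535552, -0.03355784]), [np.float32(0.060346007)])
(array([ 0.62734324, -0.03090551,  0.03628715]), [np.float32(0.086556785)])
```

View pics/d.png

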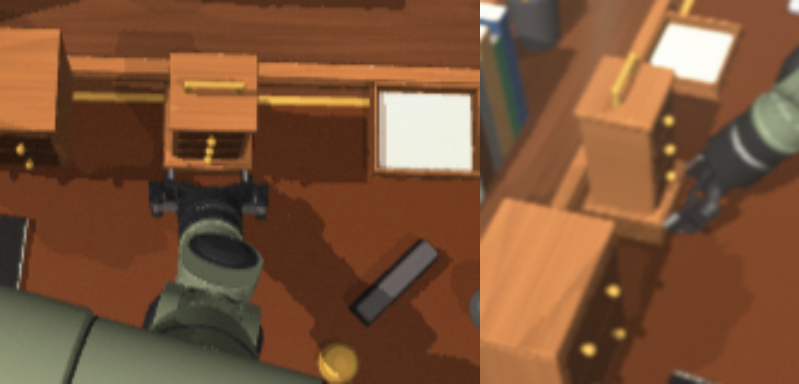

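The chest slid straight back, upright, and stands about 20 mm short of the rail.

```bash
python3 - <<'E'
from fit import *
print(move_l((.615,-.0272,.010),0.025,until_force=14)); s=get_state(); print(s['clock'],s['position'],s['contact_force'])
a=snap('top','e'); m=mask('top','chest',(277,155)); print(fit([(a,m,None)],CH,(.647,-.027,-.01)))
b=snap('side','e')
cv2.imwrite('pics/e.png',cv2.cvtColor(np.hstack([cv2.resize(a['img'][100:260,190:390],(480,384)),cv2.resize(b['img'][130:290,150:283],(319,384))]),cv2.COLOR_RGB2BGR))
E
```

```text
True
8.375 [ 0.59298803 -0.02666474  0.00877303] [-0.1411878   0.71431841 -1.1770828 ]
(array([ 0.64846282, -0.02583114, -0.02654889]), [np.float32(0.05338748)])
```

View pics/e.png

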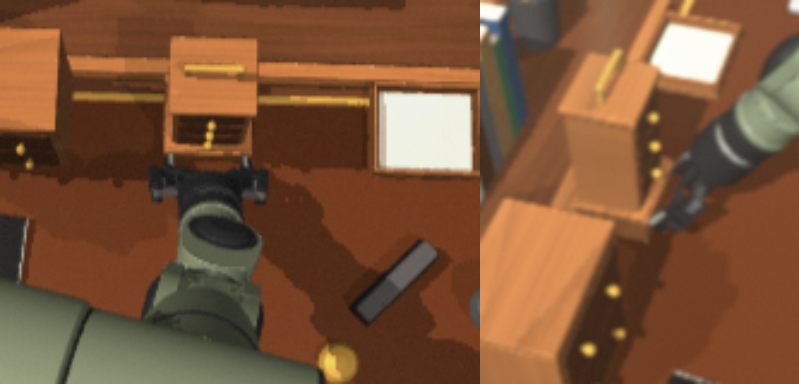

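Contact with the rail came at TCP x = 0.593, as predicted. Next is the side push with the fingers shut.

```bash
python3 - <<'E'
from h import *
d=np.deg2rad; o=ori(np.pi/2-.006,d(35),True)
move_l((.53,-.027,.03),0.2); grab(20)
move_l((.50,-.14,.16),0.25)
movep((.58,-.20,.18),o); movep((.643,-.125,.06),o); move_l((.643,-.115,.016),0.1)
s=get_state(); print(s['clock'],s['position'],s['contact_force'],s['finger_gap'])
a=snap('top','f'); b=snap('side','f')
cv2.imwrite('pics/f.png',cv2.cvtColor(np.hstack([cv2.resize(a['img'][100:260,190:390],(480,384)),cv2.resize(b['img'][130:290,150:283],(319,384))]),cv2.COLOR_RGB2BGR))
E
```

```text
13.4917 [ 0.64326228 -0.11558421  0.01664567] [0.22886574 0.22526465 0.04926395] 0.0009106920199092519
```

View pics/f.png

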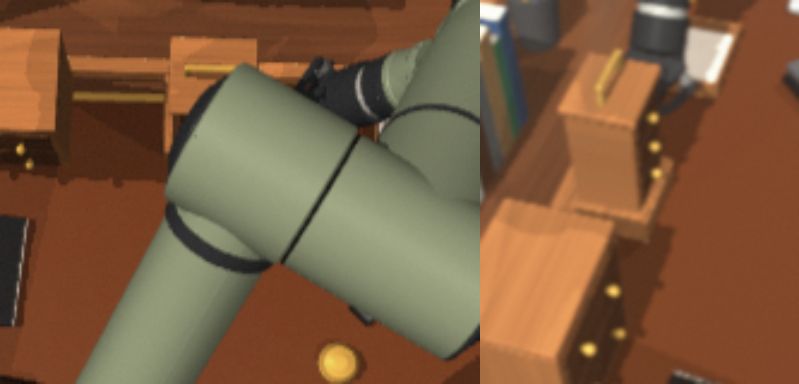

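The fingertip is beside the right plinth face and the chest is undisturbed. The elbow hides part of the top view, so I'll check its clearance in the side view.

View pics/f_side.png

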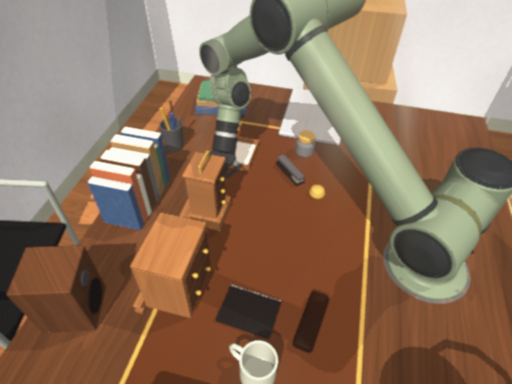

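The elbow at (290,20) is well above everything. I'll push left along the rail, stopping short of the fixed chest.

```bash
python3 - <<'E'
from fit import *
print(move_l((.6437,.005,.016),0.04,until_force=25)); s=get_state(); print(s['clock'],s['position'],s['contact_force'])
a=snap('top','g'); b=snap('side','g'); m=mask('side','chest',(205,230)); print(fit([(b,m,None)],CH,(.647,.07,-.006)))
cv2.imwrite('pics/g.png',cv2.cvtColor(np.hstack([cv2.resize(a['img'][100:260,190:390],(480,384)),cv2.resize(b['img'][130:290,130:263],(319,384))]),cv2.COLOR_RGB2BGR))
E
```

```text
False
16.7417 [0.64369294 0.0049295  0.01597106] [-0.05074199 -4.53060039  0.7511126 ]
(array([0.64648024, 0.06143273, 0.04682429]), [np.float32(0.6096805)])
```

View pics/g.png

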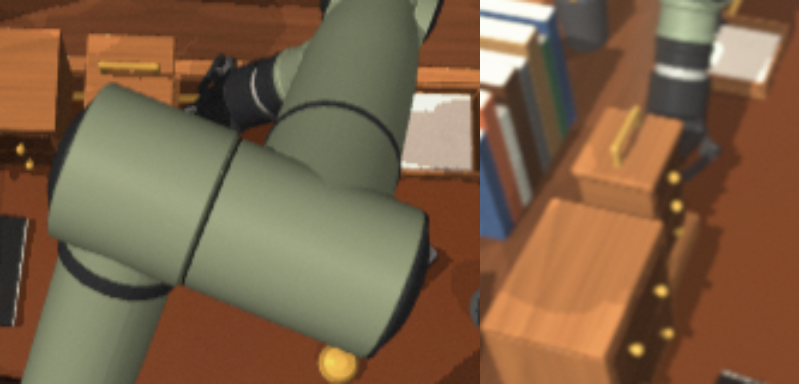

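The chest is sliding along the rail, looks square, and has about 20 mm left to the fixed chest.

```bash
python3 - <<'E'
from fit import *
print(move_l((.6439,.05,.016),0.025,until_force=14)); s=get_state(); print(s['clock'],s['position'],s['contact_force'])
# back off to look
move_l((.6435,-.06,.03),0.2)
o=ori(np.pi/2-.006,np.deg2rad(35),True)
move_l((.60,-.20,.18),0.3)
o0=ori(-.006,np.deg2rad(35),True)
movep((.44,-.12,.20),o0)
a=snap('top','i'); b=snap('side','i'); print(get_state()['clock'])
m=mask('top','chest',(230,150)); print(fit([(a,m,None)],CH,(.647,.09,-.006)))
cv2.imwrite('pics/i.png',cv2.cvtColor(np.hstack([cv2.resize(a['img'][100:220,170:320],(480,384)),cv2.resize(b['img'][150:290,130:246],(319,384))]),cv2.COLOR_RGB2BGR))
E
```

```text
True
17.9833 [0.64466109 0.02941191 0.01572284] [ 0.00536726 -3.13894974  1.37175457]
21.075
(array([0.64885556, 0.09426364, 0.0068397 ]), [np.float32(0.04411765)])
```

View pics/i.png

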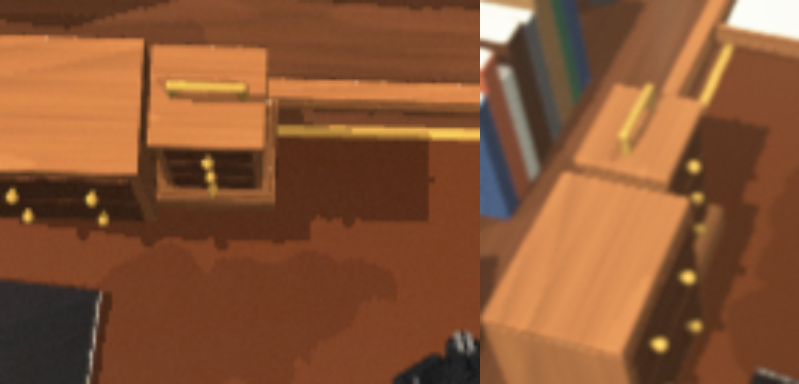

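The chest is now next to the fixed chest and against the rail, with a fitted yaw of about 0.007. I'll give it a gentle guarded seating push from the front and then one from the side.

```bash
python3 - <<'E'
from fit import *
o0=ori(-.006,np.deg2rad(35),True)
movep((.49,.06,.10),o0); movep((.53,.092,.03),o0); move_l((.56,.092,.015),0.1)
print(move_l((.61,.092,.015),0.025,until_force=14)); s=get_state(); print(s['clock'],s['position'],s['contact_force'])
move_l((.53,.092,.03),0.2); move_l((.50,-.10,.18),0.3)
o=ori(np.pi/2-.006,np.deg2rad(35),True)
movep((.58,-.20,.18),o); movep((.644,-.06,.04),o); move_l((.644,.0,.016),0.15)
print(move_l((.6442,.05,.016),0.025,until_force=14)); s=get_state(); print(s['clock'],s['position'],s['contact_force'])
move_l((.6435,-.06,.03),0.2); move_l((.60,-.20,.18),0.3); movep((.44,-.16,.22),o0)
print(get_state()['clock'])
a=snap('top','j'); b=snap('side','j')
m=mask('top','chest',(230,150)); print(fit([(a,m,None)],CH,(.647,.09,-.006)))
for n in ['mug','tin','stapler','notebook','paperweight','spectacle_case']:
    for c,f in (('top',a),('side',b)):
        print(n,c,[np.round(atz(f,r['centre'])[:2],3).tolist() for r in tip_of(c,n)[:2]])
cv2.imwrite('pics/j.png',cv2.cvtColor(np.hstack([cv2.resize(a['img'][100:220,170:320],(480,384)),cv2.resize(b['img'][150:290,130:246],(319,384))]),cv2.COLOR_RGB2BGR))
E
```

```text
True
28.7417 [0.58693075 0.09195533 0.01352758] [ 0.95142939 -0.266817    0.47607472]Traceback (most recent call last):
  File "<stdin>", line 5, in <module>
cell.MotionError: the arm cannot follow that straight line within its joint ranges
```

```bash
python3 - <<'E'
from fit import *
o0=ori(-.006,np.deg2rad(35),True)
s=get_state();print(s['clock'],s['position'])
if s['position'][0]>.54: move_l((.535,.092,.03),0.2)
movep((.50,-.06,.14),o0)
o=ori(np.pi/2-.006,np.deg2rad(35),True)
movep((.58,-.20,.18),o); movep((.644,-.06,.04),o); move_l((.644,.0,.016),0.15)
print(move_l((.6442,.05,.016),0.025,until_force=14)); s=get_state(); print(s['clock'],s['position'],s['contact_force'])
move_l((.6435,-.06,.03),0.2); move_l((.60,-.20,.18),0.3); movep((.44,-.16,.22),o0)
print(get_state()['clock'])
a=snap('top','j'); b=snap('side','j')
m=mask('top','chest',(230,150)); print(fit([(a,m,None)],CH,(.647,.09,-.006)))
for n in ['mug','tin','stapler','notebook','paperweight','spectacle_case']:
    for c,f in (('top',a),('side',b)):
        print(n,c,[np.round(atz(f,r['centre'])[:2],3).tolist() for r in tip_of(c,n)[:2]])
cv2.imwrite('pics/j.png',cv2.cvtColor(np.hstack([cv2.resize(a['img'][100:220,170:320],(480,384)),cv2.resize(b['img'][150:290,130:246],(319,384))]),cv2.COLOR_RGB2BGR))
E
```

```text
29.1833 [0.53020106 0.09205567 0.03041208]
True
38.4333 [0.64424184 0.0293735  0.01570905] [ 0.52800543 -2.03647823  1.14614705]
41.35
(array([ 0.64892306,  0.09429353, -0.0058009 ]), [np.float32(0.044679355)])
mug top [[0.391, 0.41]]
mug side [[0.39, 0.407]]
tin top [[0.408, -0.392]]
tin side [[0.398, -0.406], [0.337, -0.21]]
stapler top [[0.449, -0.258]]
stapler side [[0.433, -0.286]]
notebook top [[0.447, 0.257]]
notebook side [[0.442, 0.264]]
paperweight top [[0.327, -0.2]]
paperweight side [[0.329, -0.201], [0.29, 0.258]]
spectacle_case top [[0.289, 0.252]]
spectacle_case side [[0.293, 0.25]]
```

View pics/j.png

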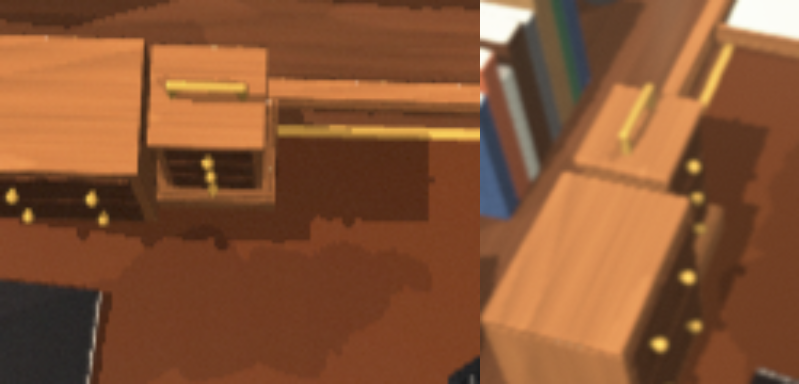

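View pics/j_top.png

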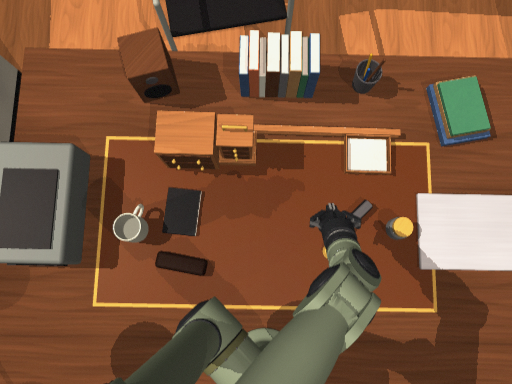

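The chest stands at the junction of rail and fixed chest, around pixel (237,140), with a yaw of -0.006 that matches the rail. The second side push stopped at the same y as the first (0.0294), and the other things haven't moved. Handing in.

```bash
python3 -c "
from cell import *
sign_off(); print(get_state()['clock'])"
```

```text
the job is handed in; nothing more can be done
the job is handed in; nothing more can be done
```

The chest is home: its back is against the gallery rail, its side is against the bigger chest, and it stands square and upright. I handed the job in at about 42 s of the 64 s allowed.

**What I did:** I pushed it low on the plinth, about 22–27 mm above the desk. The first push took it straight back to the rail, and the second took it left along the rail to the fixed chest. I finished with one gentle seating push from the front and one from the side, all stopped by force. The handle was never touched, and the fingers were clear of everything at the end.

**Last checks:**
- **Position:** the chest fits at (0.649, 0.094) m with a yaw of -0.006 rad, against about -0.006 for the rail and bigger chest. The force stops agreed: the front contact was within 1 mm of where I expected it. Both side contacts came at y = 0.0294 m, about 2 mm beyond my estimate, which is about the camera calibration error.
- **Other things on the desk:** in both cameras they are where they started, within the detection scatter of 1 cm or so. The mug shows one larger difference: its first reading was about 1 cm off its later ones, and no top-view reading of it was available at the start. The arm never went near it.

**What failed or disagreed:**
- One straight-line retreat was refused as out of joint range. Nothing moved, and I went another way.
- Two chest fits taken mid-push disagreed in yaw, and one was poor because the bigger chest hid the loose one. The final fit uses the top camera only.

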